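# Slide in the samples and hold the photometer's light hood down on its pins

## Task

Get the photometer ready for a reading: push its sample slide all the way in until the spring catch engages, then pick up the light hood, which stands beside the instrument, and fit it over the two locating pins on the deck; the sockets are hidden under the hood, so slide it about on the pins until it drops on. Press the hood fully down against its sprung buttons until it is flush with the deck, and finish like that: still holding the hood pressed down, not letting go. Do not knock over or shift the jug, beakers, flask and dropper bottle.

Things in the scene. Friction and masses are not known exactly. Their poses are not given: they have to be found in the camera images.
- photometer: bench photometer, a flat white instrument on a dark grey base, fixed. Origin at worktop level under the centre of the hood's seat; x to its back, y to its left, z up. Case x -85 to +70, y -125 to +72 mm; flat deck 60 mm high, a dial at y -95 rises 14 mm above it. A 30 mm wide channel for the sample slide runs along x at y 0, open at the front
- seat (a point): point on the photometer's deck (60 mm above the worktop) midway between the two locating pins; its axes are the photometer's. The fitted hood's origin lies here
- pin_left (a point): top of the left locating pin, a fixed bullet-nosed steel pin 9 mm in diameter; the point is 10.5 mm above the deck, at photometer x 0, y +44 mm
- pin_right (a point): top of the right locating pin, the same, at photometer x 0, y -44 mm
- sample_slide (a joint): slide's position in m: 0 fully out at the front, grows as it is pushed along photometer +x. A sprung roller snaps into a notch at 0.036 (catch engaged); hard stop at 0.0365. Starts at 0 to 0.012. Takes 2 to 5 N; once caught, more. Carries four capped cells (block 64 x 26 mm, tops 29 mm above the deck), centred under the seat when caught; farther out they keep the hood off
- thumb_plate (a point): centre of the front face of the slide's upright thumb plate; the face looks along photometer -x and is pushed along +x. Plate 36 mm wide, 10 mm thick, from 24 to 72 mm above the worktop; with the slide caught its face stands 15 mm in front of the case. Axes are the photometer's
- hood: loose light hood, dark grey hollow box on a flange, about 0.22 kg, on the worktop left or right of the photometer. Origin at the centre of its underside, z up. Flange 124 (x) x 116 (y) x 15 mm; cover 100 x 64 mm, its flat top 45 mm up; on it a black grip ridge along x, 64 long, 16 wide, 45 to 75 mm up, centred. Central opening 88 x 52 mm below. Fits either way round (turned by 180 degrees too)
- socket_round (a point): mouth of the hood's round socket, in its underside at hood x 0, y +44 mm, hidden from above: 12.5 mm wide, 12 mm deep, takes either pin
- socket_slot (a point): mouth of the hood's slotted socket, in its underside at hood x 0, y -44 mm, hidden from above: 12.5 mm (x) by 18 mm (y), 12 mm deep, takes the other pin
- hood_button_front (a joint): sprung button under the flange (photometer x -50, y +42), 9 mm wide: 0 up, 4 mm proud of the deck; 0.004 pressed level. The two together push up with 5 N at first, 10 N when level, so an unpressed hood on its pins stands 4 mm above the deck and pressing it flush takes about 8 N beyond its weight
- hood_button_rear (a joint): the other sprung button, the same, at photometer x +50, y -42 mm
- jug_500: bystander: translucent plastic jug with strap handle, 94 x 125 x 108 mm, origin under its middle; stands on the other side of the photometer from the hood
- beaker_a: bystander: small beaker with dark contents, 61 x 65 x 82 mm, origin under its middle, behind and left of the photometer
- beaker_b: bystander: small beaker with reddish contents, 57 x 61 x 82 mm, origin under its middle, behind and left of the photometer
- flask: bystander: small conical flask, 55 mm wide, 158 mm high, origin under its middle, behind the photometer
- dropper: bystander: dropper bottle, 30 mm wide, 86 mm high, origin under its middle, behind and left of the photometer

How it is judged:
On the way, in this order (a step that is already met when the one before it is completed fails the run):
1. the sample slide is in and its catch has engaged (value of joint sample_slide above 0.0345 m), for 0.2 s.
2. the hood has dropped over both pins (z of hood in the frame of seat below 0.0065 m and horizontal distance between hood and seat below 0.004 m and angle between the x axis of hood and the x axis of photometer, either way round below 0.06 rad and angle between hood's own z axis and vertical below 0.05 rad and value of joint sample_slide above 0.0345 m), for 0.1 s.
At the end, for the whole second after the job is handed in: Slide at most 1.5 mm short of its catch position; hood on both pins (origin within 4 mm of the seat, x axes within 0.06 rad either way round, upright within 0.05 rad), its underside within 1.5 mm of the deck, both buttons pressed at least 2.8 mm, fingers still on the hood with 1 N or more (value of joint sample_slide above 0.0345 m and horizontal distance between hood and seat below 0.004 m and angle between the x axis of hood and the x axis of photometer, either way round below 0.06 rad and angle between hood's own z axis and vertical below 0.05 rad and z of hood in the frame of seat below 0.0015 m and value of joint each of hood_button_front, hood_button_rear above 0.0028 m and contact force between the fingers and hood above 1 N); the arm keeps its last pose, push and grip.
It fails at once if the jug was shifted or knocked over (distance of jug_500 from where it was at the start of the episode above 0.03 m or angle between jug_500's own z axis and vertical above 0.5 rad).
It fails at once if a small beaker was shifted or knocked over (distance of beaker_a from where it was at the start of the episode above 0.03 m or angle between beaker_a's own z axis and vertical above 0.5 rad).
It fails at once if a small beaker was shifted or knocked over (distance of beaker_b from where it was at the start of the episode above 0.03 m or angle between beaker_b's own z axis and vertical above 0.5 rad).
It fails at once if the conical flask was shifted or knocked over (distance of flask from where it was at the start of the episode above 0.03 m or angle between flask's own z axis and vertical above 0.5 rad).
It fails at once if the dropper bottle was shifted or knocked over (distance of dropper from where it was at the start of the episode above 0.03 m or angle between dropper's own z axis and vertical above 0.5 rad).
It also fails if it takes over 51 s, if anything falls off the work surface, if the arm or the gripper's body presses on something with over 40 N, if the wrist force passes 120 N, or if a joint passes its speed limit or range.

## Robot

A 6-joint arm with a two-finger parallel gripper is mounted at the origin on a cart in front of the work surface, level with it; the furniture and walls round the work are solid. World frame = base frame: x ahead of the robot, y to its left, z up, the work surface at z = 0. Lengths are in m, angles in rad, forces in N, time in s.
With the tool pointing down it reaches from about 0.3 to 0.875 m from the base axis. Payload 6.4 kg.
Tool frame: the origin (TCP) lies midway between the tips of the shut fingers; the grasp point (between the pads) lies 19 mm behind it; z points along the fingers, y is the direction in which the jaws open and shut (so a half turn about z gives the same grasp; the last joint's range is limited). The gripper opens to 85 mm and grips with 20 to 120 N. Pads are 22 mm wide; open, the fingers measure 114 mm over their backs; the gripper's body (76 mm by 85 mm) begins 54 mm behind the grasp point. The pads swing forward as they close: fully open they stand 13 mm farther back than shut.
Start: joints at [-1.553, 0.181, 1.607, -0, 1.354, -0.206], TCP at [0.128, -0.561, 0.231] pointing down, gripper open.
Joint ranges: [-2.99, 2.99], [-0.89, 2.07], [0.3, 2.58], [-1.14, 4.28], [0, 2.63], [-3.12, 3.12]. Speed limits (rad/s): [2.57, 2.57, 3.01, 3.14, 3.14, 3.14].

## Interface

Orientations are given as a unit quaternion [w, x, y, z].
In Python, from bench import ctrl gives the robot as it stands.
- The arm moves only by the tool apply_moves, never from a script. Its argument "plan" is a list of rows, each an object with "translation": the shift along the tool's x, y, z in m, a list of three; "angular": the turn, a rotation vector about the tool's x, y, z in rad, a list of three; "hand": the finger opening in m, from 0 to 0.0854. In form: [{"translation": [x, y, z], "angular": [rx, ry, rz], "hand": hand}, ...]. A call has 1 to 10 rows; each row shifts and turns the commanded pose from where the row before left it, along the tool's axes as they then stand; what a row does not reach is not made up. A row lasts 1/8 s, in which the tool goes at most 62.5 mm and 10.7 degrees, less where a joint would pass 70% of its speed; a pose out of reach is approached as far as the arm can. A call with a gripper value outside its range is refused whole. The fingers move at their own pace and stop on an object; the grip force is fixed at half the most. Time passes only in rows, so rows that do not move let the fingers close. It gives the time, the measured TCP pose, the force and the opening at its end, in the units of the state.
- ctrl.get_obs(): the state, without advancing time (a new reading comes with each control period).
- ctrl.camera(name): name is "side" or "top" or "wrist"; returns a dict with "img" (400x640x3 uint8, red, green, blue), "K" (3x3 intrinsics, pixels), "eye" and "orientation" of the camera in the world. Camera axes: x right, y up, looking along -z (the intrinsics and any distortion apply to the point x, -y, -z); pixel columns grow to the right and rows downward; lengths in m; the calibration is good to about 2 mm. The wrist camera is an equidistant fisheye: a pixel r from the principal point sees the ray r / f radians off the axis. A picture is of the moment at which its call begins. There is no depth.
- ctrl.hand_in(): hands the job in, once; it reports no verdict.
The state is a dict: "time_s": time; "q": joint angles; "dq": joint speeds; "joint_efforts": joint torques, N m; "eef_pos": TCP position; "eef_rot": TCP orientation; "wrist_force": force on the tool from outside, world axes, zero at the start; "torque": the same for the moment, N m; "opening": opening from 0.0 (shut) to 1.0 (fully open).
Only numpy, scipy, OpenCV 4.12 (cv2) and the standard library are available. Lean on these libraries where they do the work, as an engineer would, in place of code of your own. Each camera call takes 0.05 s, during which the arm holds its last target.

## Working session

There is one attempt and no reset: what is moved stays moved. The work goes in short steps, Python scripts to look and compute and a tool call to move; the robot and the scene stay as the last step left them, time stands still between calls to the robot, and variables do not carry over. Pictures are saved under pics/ and viewed, and the job is handed in when it is done.

Besides the shell and the picture viewer there is one more tool, called after ">>>" as a command line: name --argument value ..., lists and objects as JSON in quotes. apply_moves: Moves the arm, as the interface text tells. Its arguments: {"type":"object","properties":{"plan":{"type":"array","items":{"type":"object","properties":{"translation":{"type":"array","items":{"type":"number"}},"angular":{"type":"array","items":{"type":"number"}},"hand":{"type":"number"}}}}},"required":["plan"]}

```bash
ls; mkdir -p pics
python3 - <<'E'
from bench import ctrl
import cv2
print(ctrl.get_obs())
for n in ("side","top","wrist"):
    c=ctrl.camera(n); cv2.imwrite(f"pics/{n}0.png",c["img"][:,:,::-1]); print(n,c["K"],c["eye"],c["orientation"],[k for k in c])
E
```

```text
pics
{'time_s': 0.0, 'q': array([-1.55329032e+00,  1.81544313e-01,  1.60797690e+00,  1.70137127e-06,
        1.35383253e+00, -2.06304850e-01]), 'dq': array([-0.00163329, -0.00090426, -0.00323368,  0.00028656,  0.00094675,
        0.0002334 ]), 'joint_efforts': array([ 2.18721267e-03, -4.44861138e+01, -3.51343274e+01, -2.66989318e-04,
        8.69856711e-03,  1.49880321e-05]), 'eef_pos': array([ 0.12762464, -0.56009635,  0.23039736]), 'eef_rot': array([-8.76544721e-04,  9.93744754e-01,  1.11671788e-01,  8.38262760e-05]), 'wrist_force': array([-0.59599821, -0.1855262 ,  0.36911842]), 'torque': array([-0.06093401, -0.00529206,  0.01955748]), 'opening': 1.001326801806823}
side [[432.43780645   0.         319.95130791]
 [  0.         432.43780645 199.28118844]
 [  0.           0.           1.        ]] [ 0.57294614 -0.95959765  0.69882253] [ 0.88274772  0.46903208 -0.01903191 -0.02007855] ['img', 'K', 'eye', 'orientation']
top [[424.00850144   0.         317.1548248 ]
 [  0.         424.00850144 200.05450591]
 [  0.           0.           1.        ]] [ 0.40185918 -0.01048544  1.47295137] [-0.6952747  -0.05685951  0.05213621  0.71459212] ['img', 'K', 'eye', 'orientation']
wrist [[309.70691629   0.         319.45893451]
 [  0.         309.70691629 198.96729781]
 [  0.           0.           1.        ]] [ 0.20510242 -0.54287678  0.3745275 ] [ 0.7722267  -0.12147014  0.09826985 -0.61583599] ['img', 'K', 'eye', 'orientation']
```

View pics/top0.png

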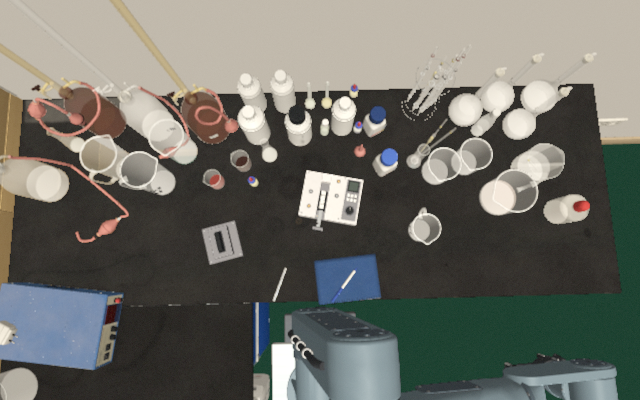

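View pics/side0.png

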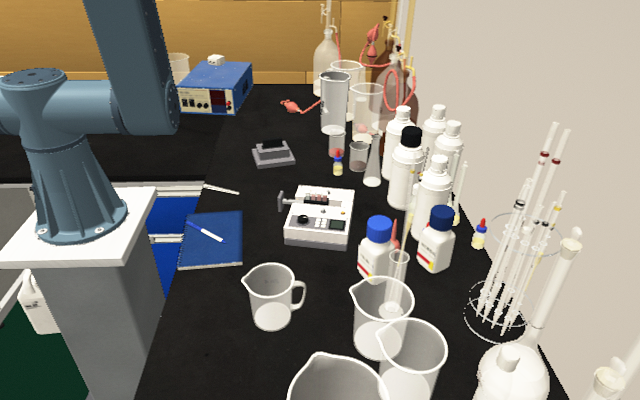

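View pics/wrist0.png

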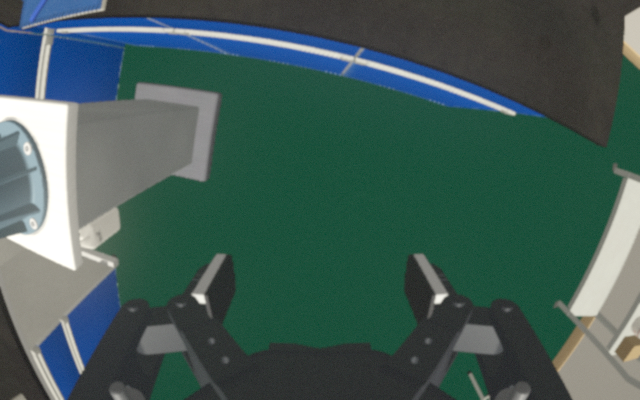

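The top view shows the photometer at about (331,198) with its slide sticking out at (320,222). The hood is to its left at (222,242) and the jug to its right at (425,228). I'll zoom in next.

```bash
cat > h.py <<'E'
import numpy as np, cv2
from scipy.spatial.transform import Rotation as R
from bench import ctrl
def rot(q): return R.from_quat([q[1],q[2],q[3],q[0]])
def ray(c,px,fish=False):
    K=c["K"]; x=(px[0]-K[0,2])/K[0,0]; y=(px[1]-K[1,2])/K[1,1]
    if fish:
        r=np.hypot(x,y); s=np.sin(r)/r if r>1e-9 else 1; d=np.array([x*s,-y*s,-np.cos(r)])
    else: d=np.array([x,-y,-1.])
    return rot(c["orientation"]).apply(d)
def onz(c,px,z,fish=False):
    d=ray(c,px,fish); e=np.array(c["eye"]); return e+d*(z-e[2])/d[2]
def proj(c,P,fish=False):
    K=c["K"]; p=rot(c["orientation"]).inv().apply(np.atleast_2d(P)-c["eye"]); x,y,z=p[:,0],-p[:,1],-p[:,2]
    if fish:
        r=np.hypot(x,y); t=np.arctan2(r,z); s=t/np.maximum(r,1e-9); return np.c_[K[0,0]*x*s+K[0,2],K[1,1]*y*s+K[1,2]]
    return np.c_[K[0,0]*x/z+K[0,2],K[1,1]*y/z+K[1,2]]
def crop(c,name,x0,y0,x1,y1,s):
    im=c["img"][y0:y1,x0:x1,::-1]; cv2.imwrite("pics/"+name,cv2.resize(im,None,fx=s,fy=s,interpolation=cv2.INTER_CUBIC))
E
python3 - <<'E'
from h import *
c=ctrl.camera("top"); crop(c,"t1.png",190,160,370,280,4.4)
for p in [(331,198),(222,242),(425,228)]: print(onz(c,p,0.05))
c=ctrl.camera("side"); crop(c,"s1.png",240,120,370,260,4.2)
E
```

```text
[ 0.62902989 -0.05114496  0.05      ]
[0.49002702 0.31867343 0.05      ]
[ 0.51829572 -0.36302488  0.05      ]
```

View pics/t1.png

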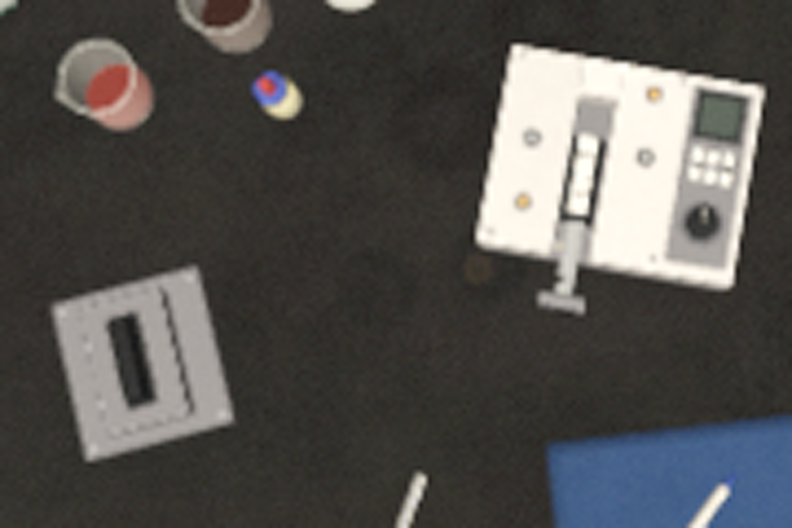

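View pics/s1.png

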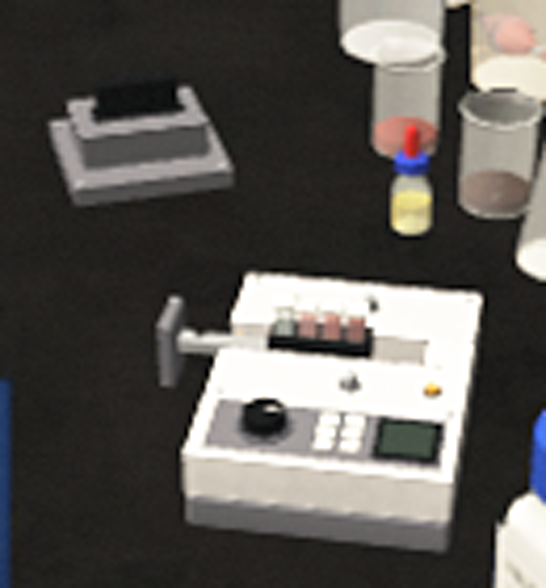

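Top crop (4.4x): the pins are at about (533,137) and (646,157), the case corners at (513,45), (765,87), (730,288) and (478,245), and the thumb plate around (562,300). The hood ridge is centred at about (131,360). I'll measure these now.

Run:
```python
from h import *
c=ctrl.camera("top"); img=c["img"]
f=lambda p:(190+(p[0]+.5)/4.4-.5,160+(p[1]+.5)/4.4-.5)
# deck: white mask
m=((img.min(2)>150)).astype(np.uint8); m[:160]=0;m[280:]=0;m[:,:290]=0;m[:,370:]=0
n,l,st,ce=cv2.connectedComponentsWithStats(m); i=1+st[1:,4].argmax()
cn=cv2.findContours((l==i).astype(np.uint8),cv2.RETR_EXTERNAL,cv2.CHAIN_APPROX_NONE)[0][0]
print("white",st[i],cv2.minAreaRect(cn))
P=[onz(c,f(p),0.06)[:2] for p in [(513,45),(765,87),(730,288),(478,245)]]
L=np.array([[70,72],[70,-125],[-85,-125],[-85,72]])/1000
P=np.array(P); P2=[onz(c,f(p),0.0705)[:2] for p in [(533,137),(646,157)]]
print("corners",P.round(4),"pins",np.round(P2,4))
def fit(L,P):
    lc,pc=L.mean(0),P.mean(0); a=L-lc;b=P-pc
    th=np.arctan2((a[:,0]*b[:,1]-a[:,1]*b[:,0]).sum(),(a*b).sum()); r=np.array([[np.cos(th),-np.sin(th)],[np.sin(th),np.cos(th)]])
    t=pc-r@lc; return th,t,(P-(L@r.T+t))
th,t,res=fit(L,P); print("photometer corners",th,t,res.round(4))
P2=np.array(P2); th2,t2,res2=fit(np.array([[0,.044],[0,-.044]]),P2); print("pins",th2,t2,res2.round(4))
r=np.array([[np.cos(th),-np.sin(th)],[np.sin(th),np.cos(th)]])
pl=np.array([onz(c,f(p),0.072)[:2] for p in [(538,300),(584,308)]]); print("plate front edge local",((pl-t)@r).round(4))
# hood
H=np.array([onz(c,f(p),0.075)[:2] for p in [(107,318),(132,312),(157,402),(130,410)]])
print("ridge",H.round(4),H.mean(0))
F=np.array([onz(c,f(p),0.015)[:2] for p in [(52,305),(197,267),(233,420),(88,460)]])
print("flange",F.round(4),F.mean(0),np.linalg.norm(np.roll(F,-1,0)-F,axis=1))
thh,tt,rr=fit(np.array([[62,58],[62,-58],[-62,-58],[-62,58]])/1000,F);print(thh,tt,rr.round(4))
hsv=cv2.cvtColor(img,cv2.COLOR_RGB2GRAY); sub=hsv[225:260,205:235]
mm=np.zeros_like(hsv);mm[225:260,208:233]=(sub[:,3:28]<60);n,l,st,ce=cv2.connectedComponentsWithStats(mm);i=1+st[1:,4].argmax()
print("ridge px",st[i],ce[i],onz(c,ce[i],0.072))
```

```text
white [ 298  170   66   61 2459] ((329.5810546875, 202.51351928710938), (59.183631896972656, 57.04644775390625), 9.462321281433105)
corners [[ 0.727   0.0306]
 [ 0.6883 -0.1631]
 [ 0.5336 -0.1298]
 [ 0.5718  0.0608]] pins [[ 0.6523  0.0166]
 [ 0.6344 -0.069 ]]
photometer corners -0.19930901669613457 [ 0.64278885 -0.02587783] [[ 0.0014 -0.0003]
 [ 0.0016 -0.0008]
 [-0.0011  0.0018]
 [-0.0019 -0.0007]]
pins -0.20596320020210235 [ 0.64337291 -0.02620244] [[-0.     -0.0002]
 [ 0.      0.0002]]
plate front edge local [[-0.1213  0.0181]
 [-0.1213 -0.017 ]]
ridge [[0.5225 0.3399]
 [0.5265 0.3211]
 [0.4588 0.3018]
 [0.4534 0.3219]] [0.49032582 0.32118191]
flange [[0.5391 0.3982]
 [0.5659 0.2844]
 [0.4458 0.256 ]
 [0.418  0.3685]] [0.4922106  0.32678849] [0.11692305 0.12347449 0.11578332 0.12467726]
0.2365305587677117 [0.4922106  0.32678849] [[ 0.0002  0.0005]
 [-0.0002 -0.0005]
 [ 0.0002  0.0002]
 [-0.0003 -0.0002]]
ridge px [215 232  10  20 118] [219.33898305 241.49152542] [0.49057694 0.32239439 0.072     ]
```

Photometer: (0.643, -0.026), yaw about -0.20, and the corners and pins agree. The hood is near (0.491, 0.325), yaw 0.237. I'll go to a point above and in front of the thumb plate with the fingers shut.

>>> apply_moves --plan '[{"translation": [0,0,0],"angular": [0,0,0.142],"hand": 0},{"translation": [0,0,0],"angular": [0,0,0.142],"hand": 0},{"translation": [0,0,0],"angular": [0,0,0.142],"hand": 0},{"translation": [0.02,-0.052,0],"angular": [0,0,0],"hand": 0},{"translation": [0.02,-0.052,0],"angular": [0,0,0],"hand": 0},{"translation": [0.02,-0.052,0],"angular": [0,0,0],"hand": 0},{"translation": [0.02,-0.052,0],"angular": [0,0,0],"hand": 0},{"translation": [0.02,-0.052,0],"angular": [0,0,0],"hand": 0},{"translation": [0.02,-0.052,0],"angular": [0,0,0],"hand": 0},{"translation": [0.02,-0.052,0],"angular": [0,0,0],"hand": 0}]'

```text
time_s: 1.55
eef_pos: [0.3386, -0.2307, 0.2316]
eef_rot: [0.0, 0.995, -0.101, 0.0]
wrist_force: [1.2, -1.0, 0.1]
opening: 0.002
```

>>> apply_moves --plan '[{"translation": [0.02,-0.052,0],"angular": [0,0,0],"hand": 0},{"translation": [0.02,-0.052,0],"angular": [0,0,0],"hand": 0},{"translation": [0.02,-0.052,0],"angular": [0,0,0],"hand": 0},{"translation": [0.02,-0.052,0],"angular": [0,0,0],"hand": 0},{"translation": [0.02,-0.052,0],"angular": [0,0,0],"hand": 0}]'

```text
time_s: 2.17
eef_pos: [0.4889, 0.0042, 0.2316]
eef_rot: [0.0, 0.995, -0.101, 0.0]
wrist_force: [0.3, -1.2, 1.1]
opening: 0.002
```

Run:
```python
from h import *
c=ctrl.camera("wrist"); cv2.imwrite("pics/w1.png",c["img"][:,:,::-1])
o=ctrl.get_obs(); print(o["eef_pos"],o["eef_rot"],o["wrist_force"],c["eye"],c["orientation"])
crop(c,"w1c.png",220,60,420,260,4)
```

```text
[0.49117762 0.00925151 0.23163102] [-0.00187318  0.99504347 -0.09941414  0.00134908] [-2.84478472  2.32734817  0.12753396] [ 0.56665755 -0.01167856  0.3756559 ] [-0.62458762  0.0986277  -0.12095886  0.76520052]
```

View pics/w1.png

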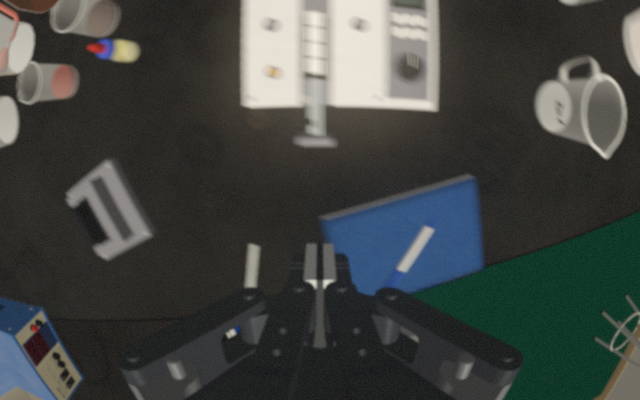

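The wrist view shows the pins at (270,24) and (358,24), the plate top edge at about (315,140), and fingertips at (320,250).

Run:
```python
from h import *
c=ctrl.camera("wrist"); crop(c,"w2.png",230,0,450,160,3.6)
o=ctrl.get_obs(); print(o["eef_pos"],o["eef_rot"],o["wrist_force"])
```

```text
[0.48967828 0.00665449 0.23135735] [-7.67932243e-04  9.95168748e-01 -9.81752493e-02  4.41098329e-04] [ 0.12962821 -0.86332518 -0.48305307]
```

View pics/w2.png

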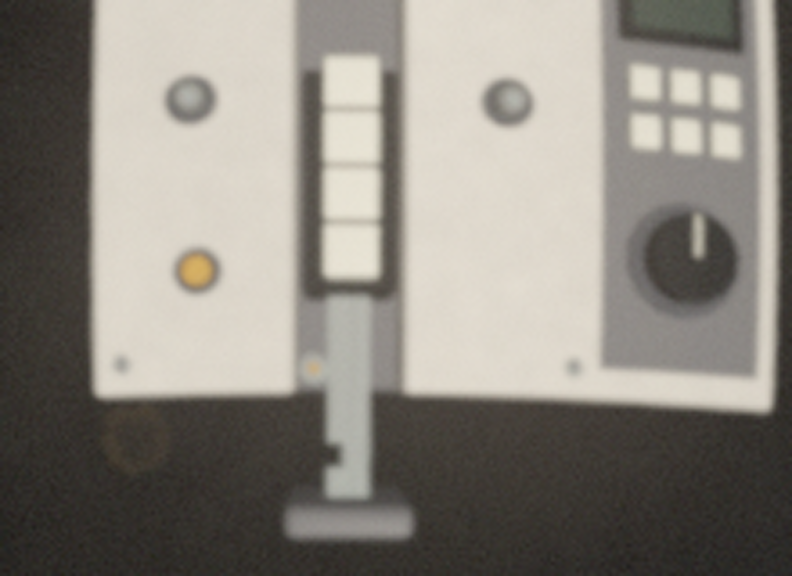

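In the crop the pins are at (191,98) and (508,101). The plate's front edge is at about y=538, from x=285 to 413.

Run:
```python
from h import *
c=ctrl.camera("wrist")
f=lambda p:(230+(p[0]+.5)/3.6-.5,(p[1]+.5)/3.6-.5)
A,B=[onz(c,f(p),0.068,True) for p in [(191,98),(508,101)]]
d=A-B; th=np.arctan2(-d[0],d[1]); t=(A+B)/2; print(A,B,"dist",np.hypot(d[0],d[1]),"th",th,"seat",t)
r=np.array([[np.cos(th),-np.sin(th)],[np.sin(th),np.cos(th)]])
for p,z in [((285,538),.024),((413,538),.024),((285,510),.072),((413,510),.072),((348,538),.072),((196,270),.064)]:
    q=onz(c,f(p),z,True)[:2]; print(p,z,q.round(4),((q-t[:2])@r).round(4))
o=ctrl.get_obs(); print(o["eef_pos"],o["eef_rot"],o["wrist_force"],((o["eef_pos"][:2]-t[:2])@r).round(4))
```

```text
[0.64986682 0.01173664 0.068     ] [ 0.63291338 -0.07264709  0.068     ] dist 0.08606992726186846 th -0.19826929595688045 seat [ 0.6413901  -0.03045522  0.068     ]
(285, 538) 0.024 [0.517  0.0141] [-0.1307  0.0192]
(413, 538) 0.024 [ 0.5092 -0.0258] [-0.1305 -0.0215]
(285, 510) 0.072 [0.5315 0.0094] [-0.1156  0.0174]
(413, 510) 0.072 [ 0.5248 -0.0249] [-0.1154 -0.0175]
(348, 538) 0.072 [ 0.5205 -0.006 ] [-0.1233  0.0002]
(196, 270) 0.064 [0.6018 0.0203] [-0.0488  0.042 ]
[0.48861158 0.00470567 0.23109229] [-1.02233691e-04  9.95131211e-01 -9.85587280e-02 -1.99412017e-04] [-0.0913141  -0.24209208  0.33063998] [-0.1567  0.0044]
```

>>> apply_moves --plan '[{"translation": [0,0.002,0.046],"angular": [0,0,0],"hand": 0},{"translation": [0,0,0.047],"angular": [0,0,0],"hand": 0},{"translation": [0,0,0.047],"angular": [0,0,0],"hand": 0},{"translation": [0,0,0.045],"angular": [0,0,0],"hand": 0},{"translation": [0,0,0],"angular": [0,0,0],"hand": 0},{"translation": [0.008,0,0],"angular": [0,0,0],"hand": 0},{"translation": [0.008,0,0],"angular": [0,0,0],"hand": 0}]'

```text
time_s: 3.2
eef_pos: [0.506, -0.0037, 0.0488]
eef_rot: [0.0, 0.995, -0.101, 0.002]
wrist_force: [-0.4, -0.4, 0.4]
opening: -0.003
```

Run:
```python
from h import *
c=ctrl.camera("wrist"); cv2.imwrite("pics/w3.png",c["img"][:,:,::-1])
o=ctrl.get_obs(); print(o["eef_pos"],o["eef_rot"],o["wrist_force"])
```

```text
[ 0.50696383 -0.00390671  0.04891267] [ 4.42621551e-04  9.94869452e-01 -1.01122856e-01  2.95724649e-03] [ 0.96822653 -1.44914784  0.96515339]
```

View pics/w3.png

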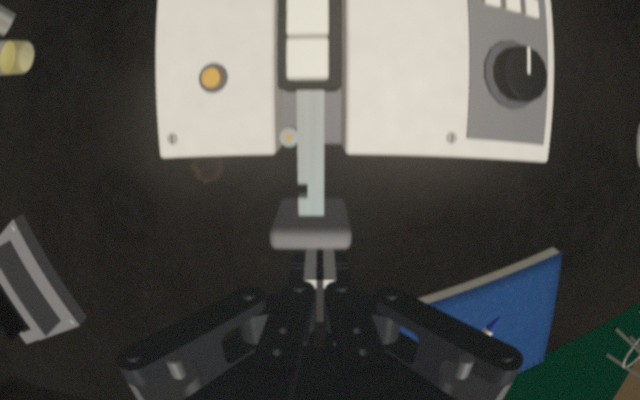

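The fingers are centred right in front of the plate (310,245). I'll push in small steps.

>>> apply_moves --plan '[{"translation": [0.004,0,0],"angular": [0,0,0],"hand": 0},{"translation": [0.004,0,0],"angular": [0,0,0],"hand": 0},{"translation": [0.004,0,0],"angular": [0,0,0],"hand": 0},{"translation": [0.004,0,0],"angular": [0,0,0],"hand": 0},{"translation": [0.004,0,0],"angular": [0,0,0],"hand": 0}]'

```text
time_s: 3.88
eef_pos: [0.5228, -0.0067, 0.0461]
eef_rot: [-0.0, 0.995, -0.101, -0.0]
wrist_force: [-2.9, 1.4, 2.6]
opening: -0.004
```

>>> apply_moves --plan '[{"translation": [0.003,0,0],"angular": [0,0,0],"hand": 0},{"translation": [0.002,0,0],"angular": [0,0,0],"hand": 0}]'

```text
time_s: 4.12
eef_pos: [0.528, -0.0078, 0.0462]
eef_rot: [-0.0, 0.995, -0.101, -0.0]
wrist_force: [-1.6, 1.1, 1.2]
opening: 0.0
```

>>> apply_moves --plan '[{"translation": [0.002,0,0],"angular": [0,0,0],"hand": 0},{"translation": [0.002,0,0],"angular": [0,0,0],"hand": 0}]'

```text
time_s: 4.38
eef_pos: [0.5319, -0.0085, 0.0462]
eef_rot: [-0.0, 0.995, -0.101, 0.0]
wrist_force: [-0.2, 0.0, -0.4]
opening: -0.001
```

Run:
```python
from h import *
c=ctrl.camera("wrist"); crop(c,"w4.png",150,0,560,300,1.9)
o=ctrl.get_obs(); print(o["eef_pos"],o["eef_rot"],o["wrist_force"])
```

```text
[ 0.53244664 -0.00881993  0.04640004] [ 1.15213560e-04  9.94889329e-01 -1.00969612e-01  5.89796490e-04] [ 0.13945355 -0.44655794  0.33599828]
```

View pics/w4.png

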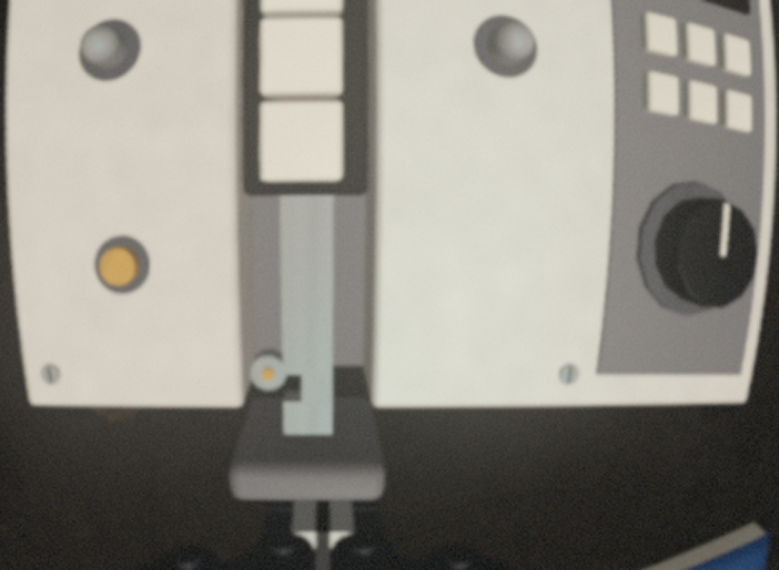

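The roller (267,372) is nearly level with the notch (293,388), and the force has dropped as it rolls in. I'll push on until the stop is felt.

>>> apply_moves --plan '[{"translation": [0.002,0,0],"angular": [0,0,0],"hand": 0},{"translation": [0,0,0],"angular": [0,0,0],"hand": 0}]'

```text
time_s: 4.68
eef_pos: [0.5342, -0.0092, 0.0465]
eef_rot: [0.0, 0.995, -0.101, 0.0]
wrist_force: [-0.6, 0.7, 0.1]
opening: -0.001
```

>>> apply_moves --plan '[{"translation": [0.002,0,0],"angular": [0,0,0],"hand": 0},{"translation": [0,0,0],"angular": [0,0,0],"hand": 0}]'

```text
time_s: 4.92
eef_pos: [0.5358, -0.0094, 0.0463]
eef_rot: [0.0, 0.995, -0.101, 0.0]
wrist_force: [0.3, 0.6, 0.4]
opening: -0.005
```

Run:
```python
from h import *
c=ctrl.camera("wrist"); crop(c,"w5.png",150,0,560,300,1.9)
o=ctrl.get_obs(); print(o["eef_pos"],o["eef_rot"],o["wrist_force"])
```

```text
[ 0.53577565 -0.00944177  0.0463084 ] [ 2.39825027e-05  9.94891003e-01 -1.00954832e-01  1.18491307e-04] [ 0.17717903  0.24626024 -0.48447928]
```

View pics/w5.png

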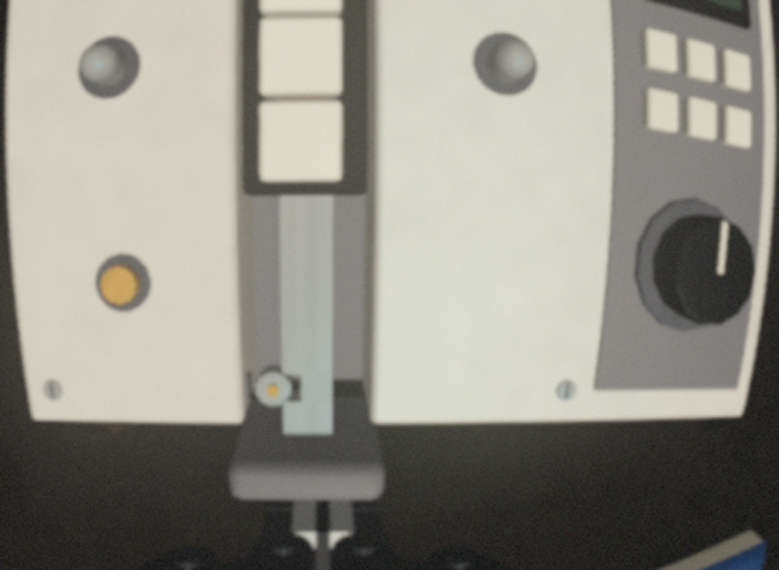

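The roller (272,388) now sits in the notch. One more millimetre as a check.

>>> apply_moves --plan '[{"translation": [0.001,0,0],"angular": [0,0,0],"hand": 0},{"translation": [0,0,0],"angular": [0,0,0],"hand": 0},{"translation": [0.001,0,0],"angular": [0,0,0],"hand": 0},{"translation": [0,0,0],"angular": [0,0,0],"hand": 0}]'

```text
time_s: 5.48
eef_pos: [0.5358, -0.0094, 0.0461]
eef_rot: [-0.0, 0.995, -0.101, -0.002]
wrist_force: [-9.9, 1.5, 7.1]
opening: -0.003
```

Run:
```python
from h import *
c=ctrl.camera("wrist"); crop(c,"w6.png",220,150,370,280,5)
o=ctrl.get_obs(); print(o["eef_pos"],o["eef_rot"],o["wrist_force"],o["q"])
```

```text
[ 0.53578081 -0.00937735  0.04605748] [-1.33389544e-04  9.94907277e-01 -1.00773578e-01 -2.04412136e-03] [-9.05453543  0.91111176  7.67329273] [-2.38961138e-01  3.43706233e-01  1.82693362e+00 -3.60277716e-04
  9.75038905e-01  1.53392824e+00]
```

View pics/w6.png

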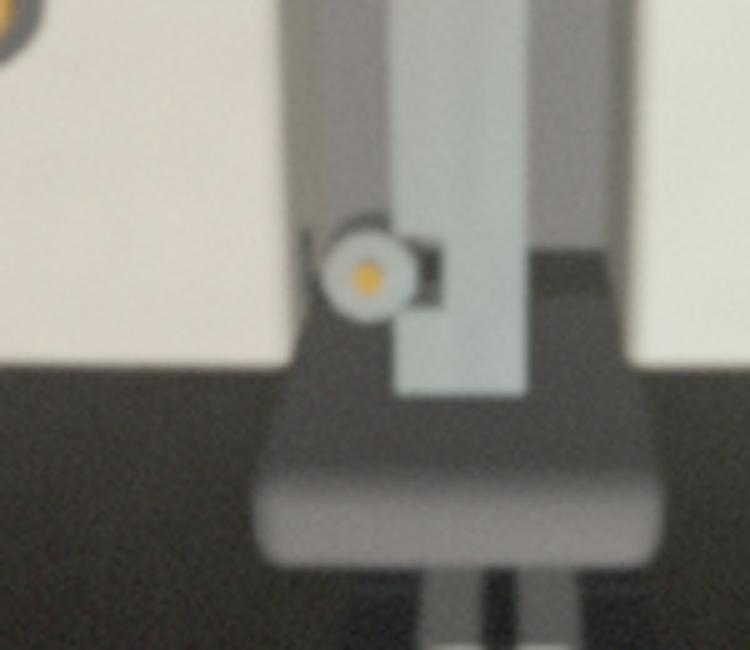

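The slide is firm against its stop: 12 N, no motion, roller in the notch. Now I back off, rise, turn and go over the hood.

>>> apply_moves --plan '[{"translation": [-0.017,0,0],"angular": [0,0,0],"hand": 0},{"translation": [0,0,-0.05],"angular": [0,0,0],"hand": 0},{"translation": [0,0,-0.052],"angular": [0,0,0],"hand": 0.03},{"translation": [0,0,-0.052],"angular": [0,0,-0.147],"hand": 0.05},{"translation": [0,0,0],"angular": [0,0,-0.145],"hand": 0.05},{"translation": [0,0,0],"angular": [0,0,-0.145],"hand": 0.05},{"translation": [0.007,-0.047,0],"angular": [0,0,0],"hand": 0.05},{"translation": [0.007,-0.047,0],"angular": [0,0,0],"hand": 0.05},{"translation": [0.007,-0.047,0],"angular": [0,0,0],"hand": 0.05},{"translation": [0.007,-0.047,0],"angular": [0,0,0],"hand": 0.05}]'

```text
time_s: 6.78
eef_pos: [0.5048, 0.1845, 0.2006]
eef_rot: [-0.0, 0.993, 0.117, 0.001]
wrist_force: [0.6, 0.0, -0.1]
opening: 0.586
```

>>> apply_moves --plan '[{"translation": [0.007,-0.047,0],"angular": [0,0,0],"hand": 0.05},{"translation": [0.007,-0.047,0],"angular": [0,0,0],"hand": 0.05},{"translation": [0.007,-0.047,0],"angular": [0,0,0],"hand": 0.05},{"translation": [0,0,0],"angular": [0,0,0],"hand": 0.05},{"translation": [0,0,0],"angular": [0,0,0],"hand": 0.05},{"translation": [0,0,0],"angular": [0,0,0],"hand": 0.05}]'

```text
time_s: 7.52
eef_pos: [0.4925, 0.3239, 0.2003]
eef_rot: [0.0, 0.993, 0.116, 0.0]
wrist_force: [0.2, -0.1, -0.4]
opening: 0.59
```

Run:
```python
from h import *
c=ctrl.camera("wrist"); cv2.imwrite("pics/w7.png",c["img"][:,:,::-1])
c=ctrl.camera("side"); crop(c,"s2.png",240,120,370,260,4.2)
o=ctrl.get_obs(); print(o["eef_pos"],o["eef_rot"],o["wrist_force"])
```

```text
[0.49251335 0.32388898 0.2003734 ] [4.14671482e-05 9.93216686e-01 1.16278143e-01 8.52743412e-05] [ 0.45117739  0.4813521  -0.39257707]
```

View pics/w7.png

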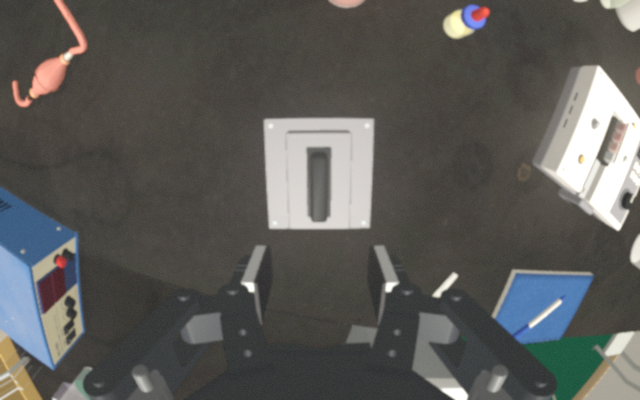

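View pics/s2.png

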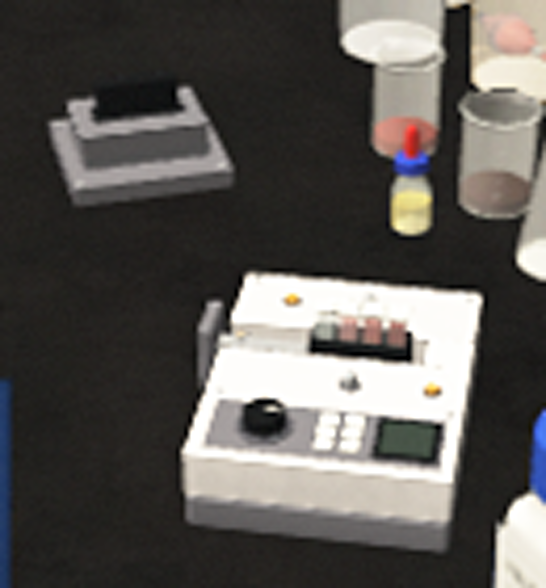

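The slide stays in. The wrist view shows the hood squarely aligned: flange corners at (264,119), (375,119), (370,229) and (269,229), with the ridge at x 307–331.

Run:
```python
from h import *
c=ctrl.camera("wrist"); crop(c,"w8.png",250,105,390,240,4.4)
o=ctrl.get_obs(); t=o["eef_pos"]; Rt=rot(o["eef_rot"])
F=[onz(c,p,.015,True) for p in [(264,118.5),(375,118.5),(370,229),(269,229)]]
L=Rt.inv().apply(np.array(F)-t); print(L.round(4),L.mean(0))
g=cv2.cvtColor(c["img"],cv2.COLOR_RGB2GRAY); m=np.zeros_like(g); m[140:230,300:340]=g[140:230,300:340]<85
n,l,st,ce=cv2.connectedComponentsWithStats(m); i=1+st[1:,4].argmax(); print(st[i],ce[i])
```

```text
[[ 0.0625 -0.0589  0.1854]
 [ 0.0625  0.0592  0.1854]
 [-0.0645  0.0592  0.1854]
 [-0.0645 -0.0589  0.1854]] [-1.00174838e-03  1.26974031e-04  1.85376820e-01]
[311 152  16   9  92] [318.36956522 155.20652174]
```

View pics/w8.png

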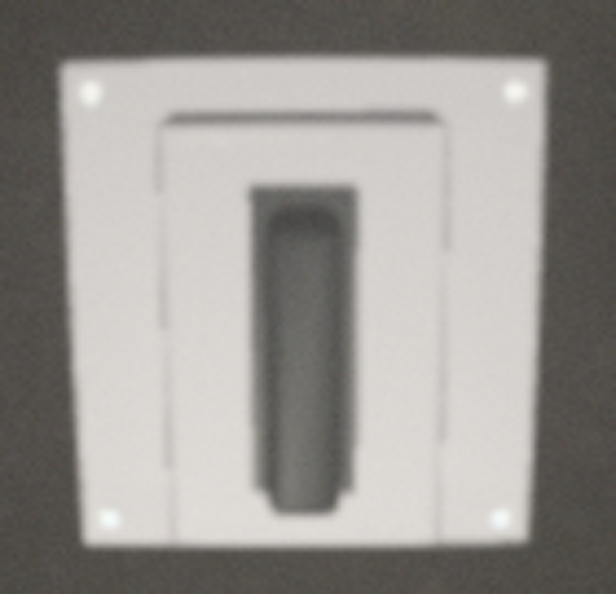

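The TCP is within 1 mm of the hood's centre. I'll descend and grip.

>>> apply_moves --plan '[{"translation": [-0.001,0,0.05],"angular": [0,0,0],"hand": 0.05},{"translation": [0,0,0.05],"angular": [0,0,0],"hand": 0.05},{"translation": [0,0,0.035],"angular": [0,0,0],"hand": 0.05},{"translation": [0,0,0.016],"angular": [0,0,0],"hand": 0.05},{"translation": [0,0,0],"angular": [0,0,0],"hand": 0.05}]'

```text
time_s: 8.3
eef_pos: [0.4909, 0.3243, 0.0488]
eef_rot: [0.0, 0.993, 0.117, -0.001]
wrist_force: [-0.3, 0.9, 0.0]
opening: 0.588
```

>>> apply_moves --plan '[{"translation": [0,0,0],"angular": [0,0,0],"hand": 0.0},{"translation": [0,0,0],"angular": [0,0,0],"hand": 0.0},{"translation": [0,0,0],"angular": [0,0,0],"hand": 0.0},{"translation": [0,0,0],"angular": [0,0,0],"hand": 0.0},{"translation": [0,0,0],"angular": [0,0,0],"hand": 0.0}]'

```text
time_s: 8.93
eef_pos: [0.4925, 0.3253, 0.0513]
eef_rot: [-0.0, 0.993, 0.117, 0.002]
wrist_force: [-0.4, -1.0, 6.1]
opening: 0.174
```

Run:
```python
from h import *
c=ctrl.camera("wrist"); cv2.imwrite("pics/w9.png",c["img"][:,:,::-1])
o=ctrl.get_obs(); print(o["eef_pos"],o["eef_rot"],o["wrist_force"])
```

```text
[0.49250735 0.32532823 0.05126659] [-4.03059089e-04  9.93106578e-01  1.17202440e-01  1.65852585e-03] [-0.38470737 -0.23909327  7.6034865 ]
```

View pics/w9.png

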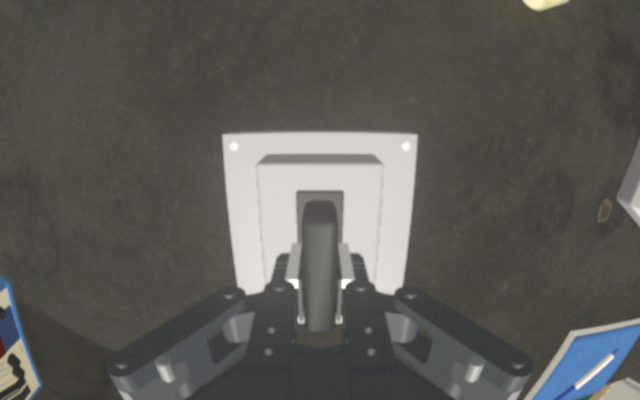

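Grip is on the ridge (opening 14.8 mm), with the fingertips just touching the cover base. I'll lift to carry height and check how the hood sits in the hand.

>>> apply_moves --plan '[{"translation": [0,0,-0.02],"angular": [0,0,0],"hand": 0.0},{"translation": [0,0,-0.04],"angular": [0,0,0],"hand": 0.0},{"translation": [0,0,-0.04],"angular": [0,0,0],"hand": 0.0},{"translation": [0,0,-0.04],"angular": [0,0,0],"hand": 0.0},{"translation": [0,0,0],"angular": [0,0,0.146],"hand": 0.0},{"translation": [0,0,0],"angular": [0,0,0.146],"hand": 0.0},{"translation": [0,0,0],"angular": [0,0,0.144],"hand": 0.0},{"translation": [0,0,0],"angular": [0,0,0],"hand": 0.0},{"translation": [0,0,0],"angular": [0,0,0],"hand": 0.0}]'

```text
time_s: 10.1
eef_pos: [0.491, 0.3248, 0.1898]
eef_rot: [-0.0, 0.995, -0.099, 0.0]
wrist_force: [-0.2, 0.7, -1.8]
opening: 0.172
```

Run:
```python
from h import *
c=ctrl.camera("wrist"); crop(c,"w10.png",200,110,440,310,3.2)
o=ctrl.get_obs(); print(o["eef_pos"],o["eef_rot"],o["wrist_force"],o["opening"])
t=o["eef_pos"];
c=ctrl.camera("side"); crop(c,"s3.png",200,40,380,260,2.7)
```

```text
[0.49103334 0.32478156 0.18964653] [-5.88056543e-05  9.95057830e-01 -9.92970493e-02  8.28904805e-05] [-0.62010406 -0.00832319 -1.49685089] 0.17284791692701926
```

View pics/w10.png

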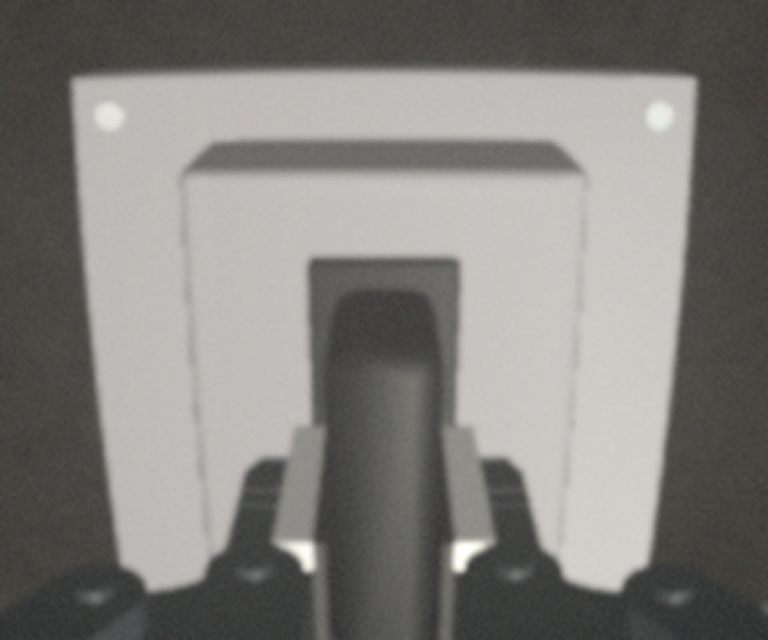

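View pics/s3.png

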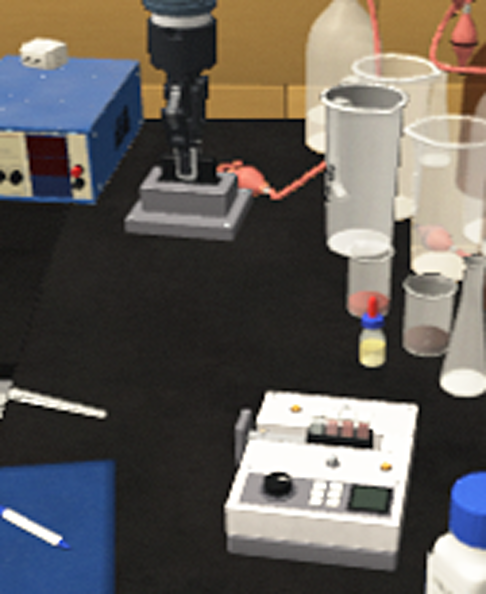

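The hood is held level and square. Its front flange corners in the crop are (71,77) and (697,77).

Run:
```python
from h import *
c=ctrl.camera("wrist")
f=lambda p:(200+(p[0]+.5)/3.2-.5,110+(p[1]+.5)/3.2-.5)
o=ctrl.get_obs(); t=o["eef_pos"]; Rt=rot(o["eef_rot"])
F=np.array([onz(c,f(p),t[2]-.0363,True) for p in [(71,77),(697,77)]])
L=Rt.inv().apply(F-t); print(L.round(4),"width",L[1,1]-L[0,1],"origin x in tool",L[:,0].mean()-.062,"y",L[:,1].mean())
# screws earlier at same px for angle
x=Rt.apply([1,0,0]); psi=np.arctan2(x[1],x[0]); print("psi",psi)
```

```text
[[ 0.0619 -0.0587  0.0363]
 [ 0.062   0.0587  0.0363]] width 0.11748174485107106 origin x in tool -1.6316824140598374e-05 y 4.7937605147166384e-06
psi -0.19985255532650534
```

>>> apply_moves --plan '[{"translation": [0.012,0.039,0],"angular": [0,0,0],"hand": 0.0},{"translation": [0.012,0.04,0],"angular": [0,0,0],"hand": 0.0},{"translation": [0.012,0.04,0],"angular": [0,0,0],"hand": 0.0},{"translation": [0.012,0.04,0],"angular": [0,0,0],"hand": 0.0},{"translation": [0.012,0.039,0],"angular": [0,0,0],"hand": 0.0},{"translation": [0.013,0.039,0],"angular": [0,0,0],"hand": 0.0},{"translation": [0.013,0.039,0],"angular": [0,0,0],"hand": 0.0},{"translation": [0.013,0.039,0],"angular": [0,0,0],"hand": 0.0},{"translation": [0,0,0],"angular": [0,0,0],"hand": 0.0}]'

```text
time_s: 11.38
eef_pos: [0.5256, -0.0063, 0.1895]
eef_rot: [0.0, 0.995, -0.102, 0.0]
wrist_force: [0.2, 0.4, -1.1]
opening: 0.176
```

>>> apply_moves --plan '[{"translation": [0,0,0],"angular": [0,0,0],"hand": 0.0},{"translation": [0,0,0],"angular": [0,0,0],"hand": 0.0},{"translation": [0,0,0],"angular": [0,0,0],"hand": 0.0}]'

```text
time_s: 11.75
eef_pos: [0.525, -0.0027, 0.1893]
eef_rot: [-0.0, 0.995, -0.1, -0.0]
wrist_force: [-0.4, 1.0, -1.8]
opening: 0.17
```

Run:
```python
from h import *
c=ctrl.camera("wrist"); cv2.imwrite("pics/w11.png",c["img"][:,:,::-1]);crop(c,"w11c.png",220,0,420,160,4)
o=ctrl.get_obs(); print(o["eef_pos"],o["eef_rot"],o["wrist_force"],o["opening"])
```

```text
[ 0.5250615  -0.00281248  0.18929865] [-3.43330192e-05  9.95017715e-01 -9.96982734e-02 -1.95934670e-05] [-0.148138   -0.4890418  -1.96975959] 0.17487898821025666
```

View pics/w11.png

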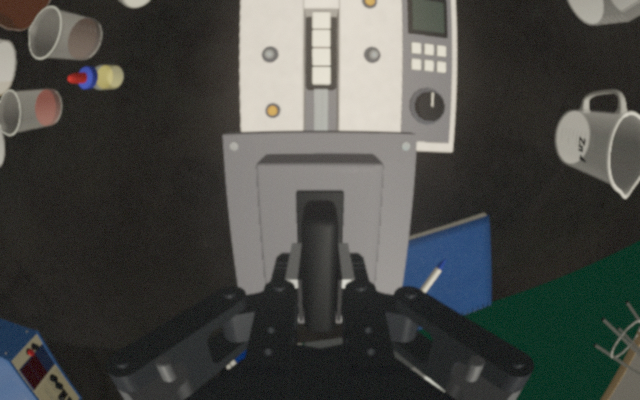

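View pics/w11c.png

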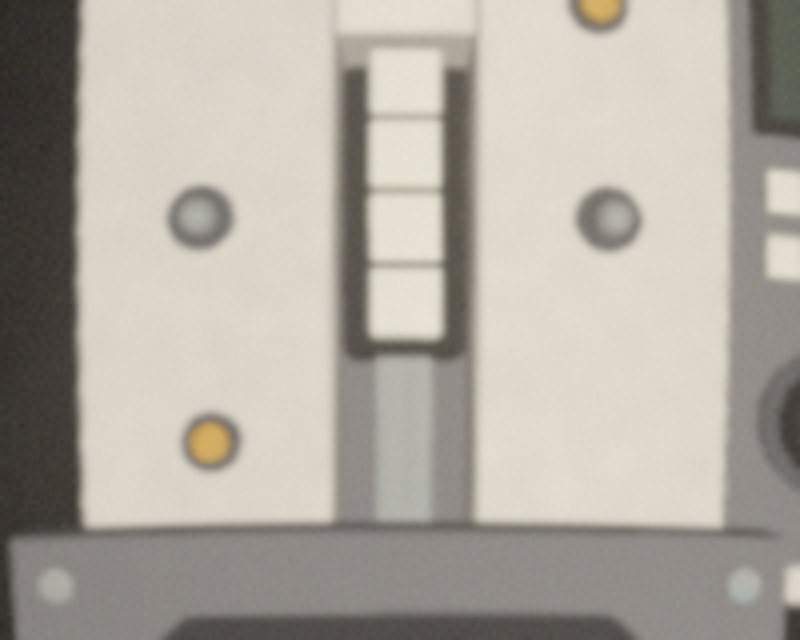

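The pins in the crop are at (200,217) and (609,219), and the buttons at (211,442) and (599,5).

```bash
cat > m.py <<'E'
from h import *
def meas(pL,pR,bL,bR):
    c=ctrl.camera("wrist")
    o=ctrl.get_obs(); t=o["eef_pos"]; Rt=rot(o["eef_rot"]); print(t,o["wrist_force"])
    for z in(.06,.066):
        F=np.array([onz(c,p,z,True) for p in (pL,pR)]); L=Rt.inv().apply(F-t); d=L[1]-L[0]
        print("pins z",z,"dist",np.linalg.norm(d),"mid tool",((L[0]+L[1])/2).round(4),"turn rz",np.arctan2(-d[0],d[1]),"world",F.mean(0).round(4))
    F=np.array([onz(c,p,.064,True) for p in (bL,bR)]); L=Rt.inv().apply(F-t); print("buttons mid",L.mean(0).round(4),(L[0]-L[1]).round(4),"exp -.1,-.084")
E
python3 - <<'E'
from m import *
f=lambda p:(220+(p[0]+.5)/4-.5,(p[1]+.5)/4-.5)
meas(f((200,217)),f((609,219)),f((211,442)),f((599,5)))
E
```

```text
[ 0.52509354 -0.0029466   0.18930633] [-1.04986039 -0.63713944 -2.1046072 ]
pins z 0.06 dist 0.08879106811661756 mid tool [0.1228 0.0008 0.1293] turn rz 0.0033958554302159 world [ 0.6453 -0.0282  0.06  ]
pins z 0.066 dist 0.08684192966898553 mid tool [0.1219 0.0008 0.1233] turn rz 0.0033958554302164173 world [ 0.6444 -0.028   0.066 ]
buttons mid [0.1222 0.0009 0.1253] [-0.0992 -0.0838  0.    ] exp -.1,-.084
```

The seat lies at tool (+0.122, +0.001) with almost no turn needed, and pins and buttons agree. Advance over it and descend to just above the pins.

>>> apply_moves --plan '[{"translation": [0.03,0.001,0],"angular": [0,0,0.003],"hand": 0.0},{"translation": [0.04,0,0],"angular": [0,0,0],"hand": 0.0},{"translation": [0.032,0,0],"angular": [0,0,0],"hand": 0.0},{"translation": [0.02,0,0],"angular": [0,0,0],"hand": 0.0},{"translation": [0,0,0.02],"angular": [0,0,0],"hand": 0.0},{"translation": [0,0,0.02],"angular": [0,0,0],"hand": 0.0},{"translation": [0,0,0.014],"angular": [0,0,0],"hand": 0.0},{"translation": [0,0,0],"angular": [0,0,0],"hand": 0.0},{"translation": [0,0,0],"angular": [0,0,0],"hand": 0.0},{"translation": [0,0,0],"angular": [0,0,0],"hand": 0.0}]'

```text
time_s: 13.1
eef_pos: [0.6451, -0.0294, 0.1364]
eef_rot: [0.0, 0.995, -0.102, 0.001]
wrist_force: [-0.1, -0.4, -2.3]
opening: 0.175
```

Run:
```python
from h import *
c=ctrl.camera("wrist"); cv2.imwrite("pics/w12.png",c["img"][:,:,::-1])
o=ctrl.get_obs(); print(o["eef_pos"],o["eef_rot"],o["wrist_force"],o["opening"])
c=ctrl.camera("side"); crop(c,"s4.png",240,120,370,260,4.2)
```

```text
[ 0.64501941 -0.02943302  0.13635575] [ 1.05912331e-04  9.94791281e-01 -1.01928930e-01  8.88115022e-04] [-0.32235245 -0.02093063 -2.16906977] 0.17686684762642463
```

View pics/s4.png

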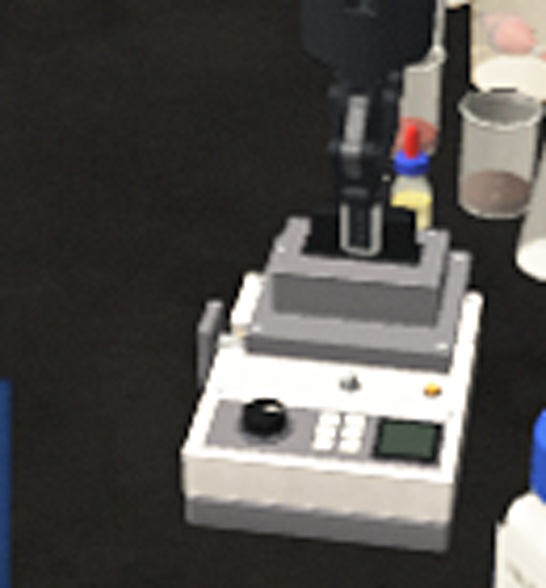

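View pics/w12.png

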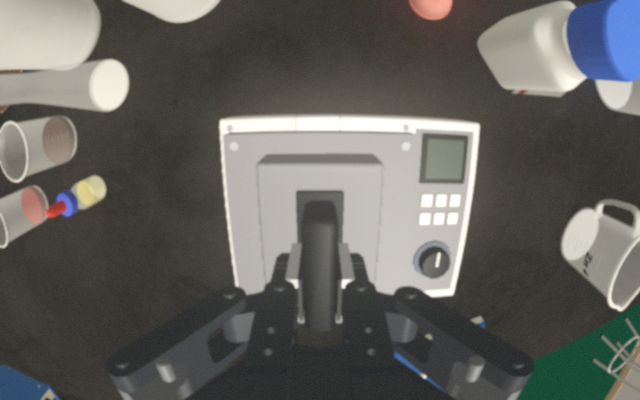

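It is over the seat but about 1.3 mm to the right, so I'll correct that and lower gently while watching the force.

>>> apply_moves --plan '[{"translation": [0,-0.001,0.008],"angular": [0,0,0],"hand": 0.0},{"translation": [0,0,0.005],"angular": [0,0,0],"hand": 0.0},{"translation": [0,0,0.003],"angular": [0,0,0],"hand": 0.0},{"translation": [0,0,0.002],"angular": [0,0,0],"hand": 0.0},{"translation": [0,0,0],"angular": [0,0,0],"hand": 0.0}]'

```text
time_s: 13.82
eef_pos: [0.6446, -0.0283, 0.1171]
eef_rot: [-0.0, 0.995, -0.102, -0.0]
wrist_force: [-0.1, 0.8, -2.7]
opening: 0.173
```

>>> apply_moves --plan '[{"translation": [0,0,0.002],"angular": [0,0,0],"hand": 0.0},{"translation": [0,0,0],"angular": [0,0,0],"hand": 0.0}]'

```text
time_s: 14.08
eef_pos: [0.6448, -0.0284, 0.1154]
eef_rot: [0.0, 0.995, -0.102, 0.0]
wrist_force: [0.2, 0.8, -1.5]
opening: 0.175
```

It is below the pin tops with no contact force, so it has dropped on. Now press down in millimetre steps.

>>> apply_moves --plan '[{"translation": [0,0,0.001],"angular": [0,0,0],"hand": 0.0},{"translation": [0,0,0.001],"angular": [0,0,0],"hand": 0.0},{"translation": [0,0,0],"angular": [0,0,0],"hand": 0.0}]'

```text
time_s: 14.45
eef_pos: [0.6449, -0.0284, 0.1139]
eef_rot: [0.0, 0.995, -0.102, 0.0]
wrist_force: [-1.2, 0.4, 4.9]
opening: 0.178
```

>>> apply_moves --plan '[{"translation": [0,0,0.001],"angular": [0,0,0],"hand": 0.0},{"translation": [0,0,0],"angular": [0,0,0],"hand": 0.0}]'

```text
time_s: 14.7
eef_pos: [0.645, -0.0284, 0.1129]
eef_rot: [0.0, 0.995, -0.102, 0.0]
wrist_force: [-1.8, 2.0, 5.6]
opening: 0.176
```

>>> apply_moves --plan '[{"translation": [0,0,0.001],"angular": [0,0,0],"hand": 0.0},{"translation": [0,0,0],"angular": [0,0,0],"hand": 0.0}]'

```text
time_s: 14.95
eef_pos: [0.645, -0.0284, 0.112]
eef_rot: [0.0, 0.995, -0.102, 0.0]
wrist_force: [-2.4, 0.7, 6.4]
opening: 0.175
```

>>> apply_moves --plan '[{"translation": [0,0,0.001],"angular": [0,0,0],"hand": 0.0},{"translation": [0,0,0],"angular": [0,0,0],"hand": 0.0}]'

```text
time_s: 15.2
eef_pos: [0.645, -0.0284, 0.1115]
eef_rot: [0.0, 0.995, -0.102, 0.0]
wrist_force: [-3.9, 0.5, 10.2]
opening: 0.176
```

>>> apply_moves --plan '[{"translation": [0,0,0.001],"angular": [0,0,0],"hand": 0.0},{"translation": [0,0,0],"angular": [0,0,0],"hand": 0.0}]'

```text
time_s: 15.45
eef_pos: [0.6449, -0.0284, 0.1115]
eef_rot: [0.0, 0.995, -0.102, 0.0]
wrist_force: [-7.0, 1.0, 15.0]
opening: 0.178
```

>>> apply_moves --plan '[{"translation": [0,0,0.001],"angular": [0,0,0],"hand": 0.0},{"translation": [0,0,0],"angular": [0,0,0],"hand": 0.0},{"translation": [0,0,0],"angular": [0,0,0],"hand": 0.0}]'

```text
time_s: 15.82
eef_pos: [0.6448, -0.0284, 0.1114]
eef_rot: [0.0, 0.995, -0.102, 0.0]
wrist_force: [-11.4, 2.2, 20.9]
opening: 0.175
```

Run:
```python
from h import *
c=ctrl.camera("wrist"); cv2.imwrite("pics/w13.png",c["img"][:,:,::-1])
o=ctrl.get_obs(); print(o["eef_pos"],o["eef_rot"],o["wrist_force"],o["torque"],o["opening"])
c=ctrl.camera("side"); crop(c,"s5.png",270,160,370,260,5.5)
```

```text
[ 0.64480097 -0.02838648  0.11133891] [ 2.40997362e-04  9.94805236e-01 -1.01795714e-01  3.40739733e-04] [-11.3656478    0.94900225  20.04767716] [ 0.24879454  1.65465302 -0.0699933 ] 0.17158665291214634
```

View pics/s5.png

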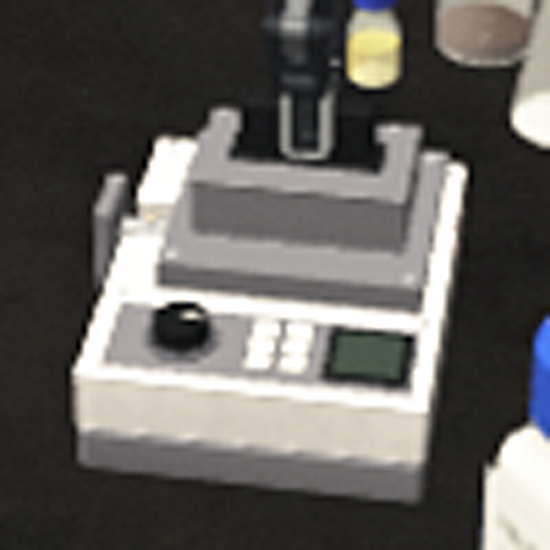

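View pics/w13.png

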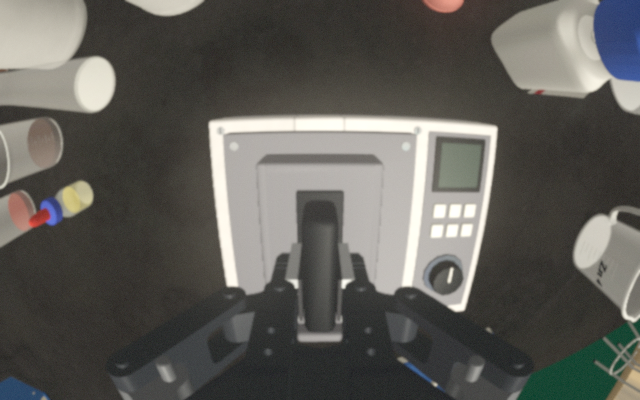

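The hood sits level on the deck with no gap visible. TCP z is 0.1113, which is deck height plus the 0.0513 grasp offset, against a stiff stop at about 20 N. One steadiness check, then I'll hand in.

>>> apply_moves --plan '[{"translation": [0,0,0],"angular": [0,0,0],"hand": 0.0},{"translation": [0,0,0],"angular": [0,0,0],"hand": 0.0},{"translation": [0,0,0],"angular": [0,0,0],"hand": 0.0}]'

```text
time_s: 16.3
eef_pos: [0.6448, -0.0284, 0.1113]
eef_rot: [0.0, 0.995, -0.102, 0.0]
wrist_force: [-10.3, 1.5, 21.0]
opening: 0.179
```

Run:
```python
from h import *
c=ctrl.camera("top"); crop(c,"t2.png",190,130,450,290,3); o=ctrl.get_obs(); print(o["eef_pos"],o["wrist_force"])
```

```text
[ 0.64483658 -0.02836846  0.11135926] [-10.87919176   1.69918498  20.17998968]
```

View pics/t2.png

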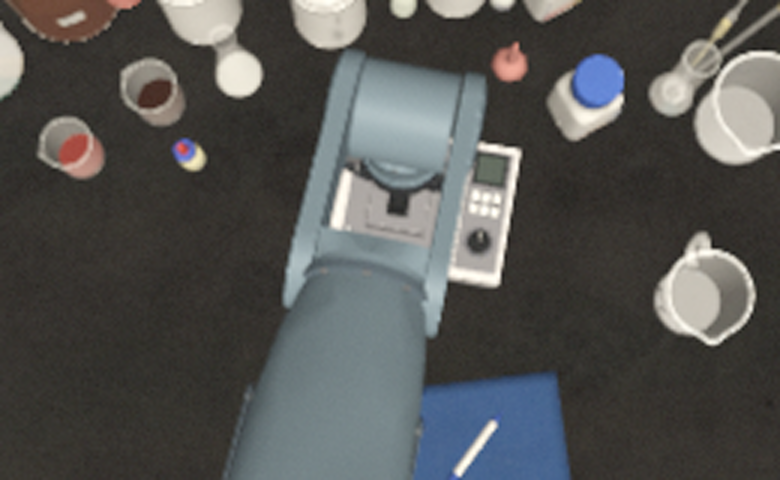

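The top view shows the hood seated and the bystanders upright where they were. The reading is steady, so I'm handing in.

Run:
```python
from bench import ctrl
print(ctrl.hand_in()); o=ctrl.get_obs(); print(o["time_s"],o["eef_pos"],o["wrist_force"])
```

```text
the job is handed in; nothing more can be done
None
the job is handed in; nothing more can be done
```

I pushed the sample slide in until its catch engaged, fitted the hood over both pins, and pressed it flush. I handed the job in at about 16 s, still gripping and pressing the hood; no verdict was reported.

**Slide:** The wrist camera showed the catch's roller in its notch. A further push met about 10–12 N and the plate did not move. A later side view showed the slide still in, before the hood covered it.

**Hood:** It dropped onto the pins at the first try, with no need to slide it about.
- **Height:** The final tool height was 0.1113 m, which is the deck height plus the 51.3 mm grasp offset, so the hood's underside is at deck level. Neither camera showed a gap.
- **Position:** The tool was within about 0.5 mm of the measured seat, with the yaw matched to the photometer.
- **Press:** The downward force held steady at about 20 N.

**Bystanders:** The jug, both beakers, the flask and the dropper bottle were upright and looked unmoved in the last top view.

**Disagreements:**
- My first seat measurement from the wrist camera, taken while the arm was still settling, was off by a few millimetres. I repeated it once the arm was still.
- A sideways force of about 11 N built up while pressing down. I left it, since the position stayed put.
- I could not read the two spring buttons directly. That they are pressed is inferred from the hood height and the stiff stop.

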